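# Unhook a hammerhead hook from its slotted bracket and bin both

## Robot

A 6-joint arm with a two-finger parallel gripper is mounted at the origin on a cart in front of the work surface, level with it; the furniture and walls round the work are solid. World frame = base frame: x ahead of the robot, y to its left, z up, the work surface at z = 0. Lengths are in m, angles in rad, forces in N, time in s.
With the tool pointing down it reaches from about 0.25 to 0.725 m from the base axis. Payload 4 kg.
Tool frame: the origin (TCP) lies between the finger pads; the fingertips stand 8 mm ahead of it and the grasp point (between the pads) lies 11 mm behind it; z points along the fingers, y is the line along which they close (so a half turn about z gives the same grasp; the last joint's range is limited). The gripper opens to 85 mm and grips with 20 to 120 N. Pads are 22 mm wide; open, the fingers measure 114 mm over their backs; the gripper's body (76 mm by 85 mm) begins 54 mm behind the grasp point. The pads swing forward as they close: fully open they stand 13 mm farther back than shut.
Start: joints at [1.274, 0.241, 0.005, 1.335, 0, 1.571], TCP at [0.146, 0.478, 0.206] pointing down, gripper open.
Joint ranges: [-2.72, 2.72], [-1.05, 1.87], [-1.09, 1.28], [-1.99, 2.15], [-1.42, 1.44], [-3.14, 3.14]. Speed limits (rad/s): [2.79, 2.79, 3.14, 3.14, 3.14, 3.14].

## Interface

Orientations are given as a unit quaternion [x, y, z, w].
In Python, from workcell import status, viewer, bot gives the robot as it stands.
- The arm moves only by the tool servo_tool, never from a script. Its argument "commands" is a list of rows, each a list of 5 numbers: the finger opening in mm, from 0 to 85.4, then the shift along the tool's x, y, z in mm, then the turn about the tool's z in rad. A call has 1 to 20 rows; each row shifts and turns the commanded pose from where the row before left it, along the tool's axes as they then stand; what a row does not reach is not made up. A row lasts 1/8 s, in which the tool goes at most 62.5 mm and 10.7 degrees, less where a joint would pass 70% of its speed; a pose out of reach is approached as far as the arm can. A call is refused whole if a number of a shift passes 62.5 or a number of a turn 0.188, either way. A call with a gripper value outside its range is refused whole. The fingers move at their own pace and stop on an object; the grip force is fixed at half the most. Time passes only in rows, so rows that do not move let the fingers close. It gives the time, the measured TCP pose, the force, the opening and the grip force at its end, in the units of the state.
- status.get_obs(): the state, without advancing time (a new reading comes with each control period).
- viewer.camera(name): name is "scene" or "top" or "wrist"; returns (picture, depth): 384x512x3 uint8, red, green, blue; 384x512 float32, m along the optical axis (not along the pixel's ray), 0 where there is no reading.
- viewer.get_calibration(name): a dict with "camera_matrix" (3x3 intrinsics, pixels), "R" (3x3) and "t" (3): a world point X has camera coordinates R X + t; the wrist camera has in their place "T_tool_cam" (4x4, takes a point from camera to tool coordinates, whose origin is the TCP and whose axes are the flange's). Camera axes: x right, y down, z forward; pixel columns grow to the right and rows downward; lengths in m; the calibration is good to about 2 mm. The wrist camera is an equidistant fisheye: a pixel r from the principal point sees the ray r / f radians off the axis. A picture is of the moment at which its call begins: read the wrist's pose just before it. get_calibration takes no time and is no camera call.
- bot.job_done(): hands the job in; it is judged then, once.
Trained networks look in the newest picture that a camera, given by its name, has taken for a name from the list of things; names that differ only in an ending like _2 or _b are one class to them, and where a whole thing is asked for, a point or a joint stands for the part that bears it (a point fixed in the world has none). Each returns a list of dicts, best first, with "p" (0 to 1); they miss things now and then, are a little off and sometimes report something else, mostly with a low value. They report only what shows in the picture. A call takes as long as a camera call.
- viewer.masks_of(camera, label): "mask" (384x512 bool, what is visible of it) and "pixel" ([row, column] in pixels, amid what is visible of it).
- viewer.spot_point(camera, label): "pixel" ([row, column] in pixels: a listed point, or the origin of a listed thing).
The state is a dict: "clock": time; "joint_pos": joint angles; "joint_vel": joint speeds; "tau": joint torques, N m; "eef_pos": TCP position; "tool_rot": TCP orientation; "ft_force": force on the tool from outside, world axes, zero at the start; "ft_torque": the same for the moment, N m; "grip_width": finger opening in m; "grasp_force": force on a finger pad.
Only numpy, scipy, OpenCV 4.12 (cv2) and the standard library are available. Lean on these libraries where they do the work, as an engineer would, in place of code of your own. Each camera call takes 0.05 s, during which the arm holds its last target. There are 200 camera calls.

## Task

A hammerhead hook hangs in a slotted bracket: lift it a little, twist it until its crossbar lies along the slot and lift it out while the bracket stays standing on its feet. Then put the hook in the carton and the slotted bracket in the steel pan, and leave the other bracket, the one with the round hole, alone.

Things in the scene. Friction and masses are not known exactly. Their poses are not given: they have to be found in the camera images.
- hook_grip (a point): Dark steel hammerhead hook, loose, about 0.25 kg, z up. Point: centre of its upright flat grip, 12 mm thick along own y (pinch across this), 34 wide along own x, 38 high. Below it a short neck and a 36 mm collar, its underside 32 mm under this point, resting on the bracket. A 10 mm shank leads down through the slot to the crossbar; the hook's lowest point is 56 mm under this point.
- hook_bar (a point): Centre of the hook's crossbar, 51 mm below the grip's centre: a round bar 40 mm long, 10 mm thick, along the hook's x, parallel to the grip's width. At the start it lies crosswise (within 30 degrees) under the slot, with 8 mm of free lift. It passes the slot only when along it, either way round, to within about 10 degrees.
- bracket_top (a point): Slotted bracket, loose, plain steel, about 0.35 kg: a bridge on two legs, 50 mm high, 132 long over the feet (own x), 50 wide (own y; pinch across this). Top 96 x 50 mm, side lips reach 12 mm down from it. The centred slot, 48 x 17 mm, runs along the bracket's x. Point: on the slot's axis, 44 mm above the feet, 6 mm below the top face. z up.
- round_bracket_top (a point): The same point of the other bracket, of the same size but with a 20 mm round hole in place of the slot and no hook in it; it stays where it is.
- carton: Open cardboard tray, fixed, 200 (its x) x 302 (its y) x 79 mm high, walls 4 to 7 mm, floor 4 mm thick, longer side pointing away from the robot. Origin under the centre, on the bench.
- pan: Open grey-painted steel pan, fixed, 270 (its x, away from the robot) x 200 (its y) x 50 mm high, walls and floor 3 mm. Origin under the centre, on the bench. Carton and pan stand left and right of the brackets, either way round.

How it is judged:
By the outcome, as a careful person would: the job done as asked, in the order asked, and still so for the second after the job is handed in, with the robot touching nothing.
It also fails if it takes over 59 s, if anything falls off the work surface, if the arm or the gripper's body presses on something with over 40 N, if the wrist force passes 120 N, or if a joint passes its speed limit or range.

## Working session

There is one attempt and no reset: what is moved stays moved. The work goes in short steps, Python scripts to look and compute and a tool call to move; the robot and the scene stay as the last step left them, time stands still between calls to the robot, and variables do not carry over. Pictures are saved under pics/ and viewed, at most 10 in all, crops included, and the job is handed in when it is done.

Besides the shell and the picture viewer there is one more tool, called after ">>>" as name(argument=value, ...) on one line, values as JSON. servo_tool: Moves the arm, as the interface text tells. Its arguments: {"type":"object","properties":{"commands":{"type":"array"}},"required":["commands"]}

```bash
mkdir -p pics
cat > h.py <<'E'
import numpy as np, cv2
from workcell import status, viewer, bot
from scipy.spatial.transform import Rotation as Ro
def world(cam,px,d,cal):
    K=np.array(cal["camera_matrix"]);r,c=px
    p=np.array([(c-K[0,2])/K[0,0]*d,(r-K[1,2])/K[1,1]*d,d])
    return np.array(cal["R"]).T@(p-np.array(cal["t"]))
def cloud(dep,cal):
    K=np.array(cal["camera_matrix"]);r,c=np.mgrid[:384,:512]
    p=np.stack([(c-K[0,2])/K[0,0]*dep,(r-K[1,2])/K[1,1]*dep,dep],-1)
    return (p-np.array(cal["t"]))@np.array(cal["R"])
E
python3 - <<'E'
from h import *
np.set_printoptions(precision=4,suppress=True)
for n in("top","scene"):
    im,d=viewer.camera(n);cv2.imwrite(f"pics/{n}0.png",im[...,::-1]);np.save(n+"0.npy",d)
    cal=viewer.get_calibration(n);P=cloud(d,cal)
    for l in("hook_grip","hook_bar","bracket_top","round_bracket_top","carton","pan"):
        for o in viewer.spot_point(n,l)[:2]:
            r,c=np.round(o["pixel"]).astype(int); print(n,l,o["p"].__round__(2),o["pixel"],P[r,c])
    for l in ("hook_grip","bracket_top","round_bracket_top","carton","pan"):
        for o in viewer.masks_of(n,l)[:2]:
            m=o["mask"]&(d>0);q=P[m];
            if len(q)<5: continue
            top=q[q[:,2]>np.percentile(q[:,2],95)-.006]
            rc=cv2.minAreaRect((top[:,:2]*1000).astype(np.float32))
            print(n,l,round(o["p"],2),m.sum(),"z95",np.percentile(q[:,2],95),rc)
print(status.get_obs()["clock"],status.get_obs()["tool_rot"])
print({k:np.array(v) for k,v in viewer.get_calibration("wrist").items()})
E
```

```text
top hook_grip 0.53 [164.5, 263.0] [ 0.6513 -0.0166  0.0802]
top hook_bar 0.47 [168.7, 266.2] [ 0.6435 -0.0249  0.0527]
top bracket_top 0.75 [166.1, 269.5] [ 0.6422 -0.0355  0.088 ]
top round_bracket_top 0.79 [234.4, 249.8] [0.4651 0.0319 0.0048]
top carton 0.72 [211.2, 368.1] [ 0.512  -0.3161  0.0037]
top carton 0.53 [163.8, 268.1] [ 0.6452 -0.0299  0.0992]
top pan 0.88 [230.0, 159.4] [ 0.4931  0.296  -0.0008]
top bracket_top 0.81 492 z95 0.053898665437633796 ((651.9911499023438, -29.496131896972656), (48.2929801940918, 97.38133239746094), 77.60302734375)
top carton 0.94 8214 z95 0.07042022310595505 ((509.58258056640625, -306.895751953125), (201.4002227783203, 301.5703125), 87.21138763427734)
top pan 0.77 6916 z95 0.04490981032869883 ((494.4137878417969, 290.70220947265625), (270.64013671875, 200.09576416015625), 4.90520715713501)
scene hook_grip 0.54 [180.9, 300.5] [ 0.6452 -0.0349  0.0942]
scene hook_bar 0.46 [192.9, 300.1] [ 0.6433 -0.0397  0.0559]
scene bracket_top 0.83 [192.6, 303.5] [ 0.6509 -0.0456  0.0562]
scene bracket_top 0.28 [212.1, 219.5] [0.4727 0.063  0.0051]
scene rou
[... 741 characters left out ...]
96.9264144897461), 75.57984924316406)
scene carton 0.67 15406 z95 0.07418325364725198 ((512.4873657226562, -307.7879943847656), (199.80630493164062, 303.6971130371094), 86.98198699951172)
scene pan 0.77 6681 z95 0.049632654825724744 ((496.8682556152344, 291.8710021972656), (271.4107360839844, 207.5947265625), 4.915778160095215)
1.2 [ 0.1479  0.989  -0.      0.    ]
{'camera_matrix': array([[297.3186,   0.    , 253.776 ],
       [  0.    , 297.3186, 193.6864],
       [  0.    ,   0.    ,   1.    ]]), 'T_tool_cam': array([[-0.0007, -0.9462, -0.3235,  0.0847],
       [ 1.    , -0.0009,  0.0005,  0.0003],
       [-0.0007, -0.3235,  0.9462, -0.1677],
       [ 0.    ,  0.    ,  0.    ,  1.    ]])}
```

View pics/top0.png

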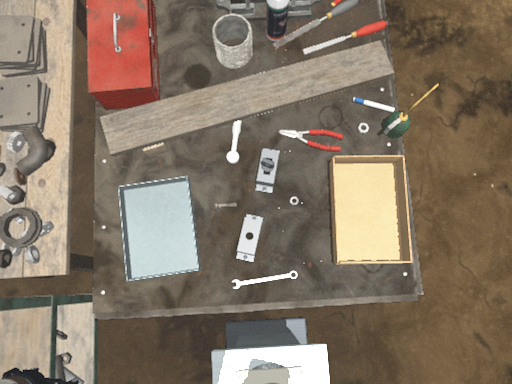

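View pics/scene0.png

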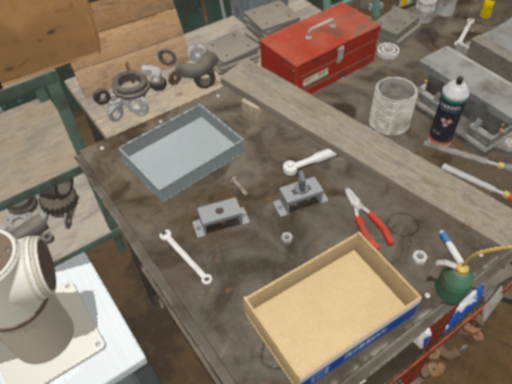

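>>> servo_tool(commands=[[85, 0, 0, 0, -0.171], [85, 0, 0, 0, -0.171], [85, 0, 0, 0, -0.171], [85, 0, 0, 0, -0.171], [85, 0, 0, 0, -0.171], [85, 0, 0, 0, -0.171], [85, 0, 0, 0, -0.171], [85, 0, 0, 0, -0.171]])

```text
clock: 2.2
eef_pos: [0.1462, 0.4781, 0.2063]
tool_rot: [-0.513, 0.859, 0.0, 0.0]
ft_force: [1.1, 0.8, 0.7]
grip_width: 0.0847
grasp_force: 0.0
```

```bash
cat >> h.py <<'E'
def yaw(q): # world angle of tool x, deg
    x=Ro.from_quat(q).apply([1,0,0]);return np.degrees(np.arctan2(x[1],x[0]))
def plan(p,cur=None):
    "tool-frame shift in mm to world target p"
    o=status.get_obs(); return 1000*Ro.from_quat(o["tool_rot"]).inv().apply(np.array(p)-o["eef_pos"])
E
python3 - <<'E'
from h import *
o=status.get_obs();print(o["clock"],np.round(o["joint_pos"],3),yaw(o["tool_rot"]),o["eef_pos"],plan([.653,-.031,.20]))
E
```

```text
2.2 [1.274 0.241 0.005 1.335 0.    0.197] -118.30215276082502 [0.14623417 0.47814781 0.20633242] [ 208.01584041 -687.58478362    6.30679844]
```

>>> servo_tool(commands=[[85, 16, -53, 0.5, 0], [85, 16, -53, 0.5, 0], [85, 16, -53, 0.5, 0], [85, 16, -53, 0.5, 0], [85, 16, -53, 0.5, 0], [85, 16, -53, 0.5, 0], [85, 16, -53, 0.5, 0], [85, 16, -53, 0.5, 0], [85, 16, -53, 0.5, 0], [85, 16, -53, 0.5, 0], [85, 16, -53, 0.5, 0], [85, 16, -53, 0.5, 0], [85, 16, -52, 0.5, 0], [85, 0, 0, 0, 0], [85, 0, 0, 0, 0]])

```text
clock: 4.08
eef_pos: [0.65, -0.0339, 0.1991]
tool_rot: [-0.51, 0.86, 0.001, -0.001]
ft_force: [-0.5, 0.7, 0.0]
grip_width: 0.0851
grasp_force: 0.0
```

```bash
cat >> h.py <<'E'
def wcloud(d,o):
    cal=viewer.get_calibration("wrist");K=np.array(cal["camera_matrix"]);T=np.array(cal["T_tool_cam"])
    r,c=np.mgrid[:384,:512];u=c-K[0,2];v=r-K[1,2];R=np.hypot(u,v)+1e-9;th=R/K[0,0];s=np.tan(th)/R
    P=np.stack([u*s*d,v*s*d,d],-1)@T[:3,:3].T+T[:3,3]
    return Ro.from_quat(o["tool_rot"]).apply(P.reshape(-1,3)).reshape(P.shape)+o["eef_pos"]
def rect(q,lo,hi):
    q=q[(q[:,2]>lo)&(q[:,2]<hi)]
    return (len(q),)+tuple(cv2.minAreaRect((q[:,:2]*1000).astype(np.float32))) if len(q)>4 else None
E
python3 - <<'E'
from h import *
np.set_printoptions(precision=4,suppress=True)
o=status.get_obs();im,d=viewer.camera("wrist");cv2.imwrite("pics/w1.png",im[...,::-1]);np.save("w1.npy",d)
print(o["clock"],o["joint_pos"],yaw(o["tool_rot"]),o["eef_pos"])
P=wcloud(d,o)
for l in("hook_grip","bracket_top"):
    for s in viewer.spot_point("wrist",l)[:2]:
        r,c=np.round(s["pixel"]).astype(int);print(l,s["p"],s["pixel"],P[r,c])
    for m in viewer.masks_of("wrist",l)[:2]:
        q=P[m["mask"]&(d>0)];print(l,m["p"],len(q),"top",rect(q,.092,.12),"plate",rect(q,.04,.056),np.percentile(q[:,2],[5,50,95]))
n=(np.hypot(P[...,0]-.653,P[...,1]+.031)<.09)&(d>0);q=P[n];print(rect(q,.092,.12),rect(q,.04,.056),np.histogram(q[:,2],np.arange(-.01,.13,.01)))
E
```

```text
4.075 [-0.0524  0.5581  0.4607  1.475   0.0004 -1.1232] -118.64693409723326 [ 0.65   -0.0339  0.1991]
hook_grip 0.83 [185.9, 251.5] [ 0.6502 -0.0339  0.1012]
hook_grip 0.63 [171.3, 254.6] [ 0.6423 -0.0424  0.0883]
hook_grip 0.65 957 top (423, (652.1544799804688, -28.843658447265625), (32.74477005004883, 11.988144874572754), 65.7384033203125) plate (241, (652.2567749023438, -29.233570098876953), (33.63801193237305, 33.926055908203125), 48.77882385253906) [0.0548 0.0754 0.1017]
bracket_top 0.73 [175.3, 255.3] [ 0.6428 -0.0416  0.0995]
bracket_top 0.66 3366 top None plate (2683, (652.1785888671875, -28.060596466064453), (50.90230178833008, 96.05531311035156), 76.40155792236328) [0.0047 0.0497 0.0511]
(439, (652.4428100585938, -28.424848556518555), (33.92693328857422, 12.154985427856445), 64.13103485107422) (3051, (652.4502563476562, -28.11740493774414), (50.90520095825195, 96.62171936035156), 76.37037658691406) (array([4491, 6571,   17,   18,   20, 1446, 1818,   10,   26,   34,  130,
        317,    0,    0]), array([-0.01,  0.  ,  0.01,  0.02,  0.03,  0.04,  0.05,  0.06,  0.07,
        0.08,  0.09,  0.1 ,  0.11,  0.12,  0.13]))
```

View pics/w1.png

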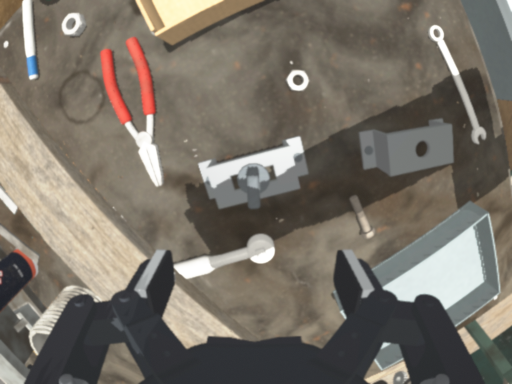

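>>> servo_tool(commands=[[85, 0, 0, 0, -0.055], [85, -5.8, 0, 30, 0], [85, 0, 0, 30, 0], [85, 0, 0, 30, 0], [85, 0, 0, 20, 0], [85, 0, 0, 15, 0], [85, 0, 0, 0, 0], [85, 0, 0, 0, 0]])

```text
clock: 5.32
eef_pos: [0.6537, -0.0286, 0.076]
tool_rot: [-0.534, 0.846, -0.001, 0.001]
ft_force: [-0.8, 0.5, 0.2]
grip_width: 0.0849
grasp_force: 0.0
```

Run:
```python
from h import *
o=status.get_obs();print(o["clock"],yaw(o["tool_rot"]),o["eef_pos"],plan([.6524,-.0286,.073]))
```

```text
5.325 -115.45739283165705 [ 0.65371012 -0.02863221  0.07599924] [0.53627379 1.20200087 2.99675304]
```

>>> servo_tool(commands=[[85, 0.5, 1.2, 2, 0], [60, 0, 0, 0, 0], [40, 0, 0, 0, 0], [20, 0, 0, 0, 0], [0, 0, 0, 0, 0], [0, 0, 0, 0, 0], [0, 0, 0, 0, 0], [0, 0, 0, 0, 0], [0, 0, 0, 0, 0]])

```text
clock: 6.45
eef_pos: [0.652, -0.0289, 0.0731]
tool_rot: [-0.534, 0.846, -0.0, 0.0]
ft_force: [1.0, -0.8, 1.3]
grip_width: 0.0088
grasp_force: 58.7
```

>>> servo_tool(commands=[[0, 0, 0, -2, 0], [0, 0, 0, -2, 0], [0, 0, 0, 0, 0]])

```text
clock: 6.82
eef_pos: [0.6513, -0.0287, 0.0764]
tool_rot: [-0.534, 0.846, 0.0, -0.0]
ft_force: [0.0, 0.3, -3.2]
grip_width: 0.0092
grasp_force: 58.6
```

Run:
```python
from h import *
np.set_printoptions(precision=4,suppress=True)
o=status.get_obs();im,d=viewer.camera("wrist");cv2.imwrite("pics/w2.png",im[...,::-1])
print(o["clock"],o["ft_force"],o["ft_torque"],o["grip_width"],yaw(o["tool_rot"]),o["eef_pos"])
P=wcloud(d,o);n=(np.hypot(P[...,0]-.653,P[...,1]+.031)<.07)&(d>0);q=P[n]
print(rect(q,.04,.0525),np.histogram(q[:,2],np.arange(.03,.13,.005)))
```

```text
6.825 [ 0.0154  0.3386 -3.2353] [ 0.0036  0.0092 -0.0125] 0.009242827640499383 -115.46896209562418 [ 0.6513 -0.0287  0.0764]
(6323, (652.6611328125, -27.860496520996094), (51.439701080322266, 96.25935363769531), 76.44467163085938) (array([  22,   64,  253, 2697, 3375,  820,  336,    4,   51,   60,   61,
         71,   79,   75,  791,  386,  241,  262,  349]), array([0.03 , 0.035, 0.04 , 0.045, 0.05 , 0.055, 0.06 , 0.065, 0.07 ,
       0.075, 0.08 , 0.085, 0.09 , 0.095, 0.1  , 0.105, 0.11 , 0.115,
       0.12 , 0.125]))
```

View pics/w2.png

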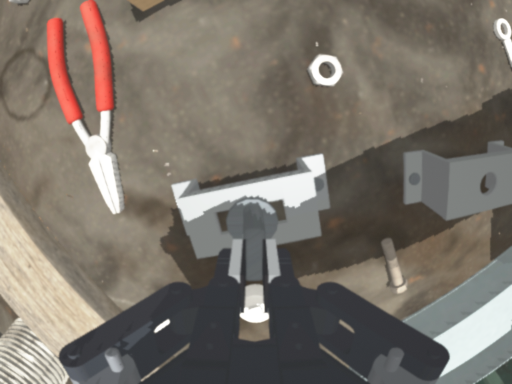

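>>> servo_tool(commands=[[0, 0, 0, 0, 0.17], [0, 0, 0, 0, 0.17], [0, 0, 0, 0, 0.17], [0, 0, 0, 0, 0.17], [0, 0, 0, 0, 0.17], [0, 0, 0, 0, 0.17], [0, 0, 0, 0, 0.17], [0, 0, 0, 0, 0.17], [0, 0, 0, 0, 0]])

```text
clock: 8.0
eef_pos: [0.6514, -0.0287, 0.0765]
tool_rot: [0.116, 0.993, 0.0, -0.0]
ft_force: [-0.2, -0.5, -3.0]
grip_width: 0.009
grasp_force: 58.6
```

Run:
```python
from h import *
np.set_printoptions(precision=4,suppress=True)
o=status.get_obs();im,d=viewer.camera("wrist");cv2.imwrite("pics/w3.png",im[...,::-1])
print(o["clock"],o["ft_force"],o["ft_torque"],o["grip_width"],yaw(o["tool_rot"]),o["eef_pos"],plan([.6525,-.0281,.077]))
P=wcloud(d,o);n=(np.hypot(P[...,0]-.653,P[...,1]+.031)<.07)&(d>0);q=P[n]
print(rect(q,.04,.0525))
```

```text
8.0 [-0.2048 -0.4974 -3.0156] [-0.0374  0.0123  0.024 ] 0.008960601261745282 166.71794673311925 [ 0.6514 -0.0287  0.0765] [-0.8445  0.798  -0.4272]
(4391, (640.9241943359375, -25.22565460205078), (50.39529800415039, 73.31635284423828), 76.56607818603516)
```

View pics/w3.png

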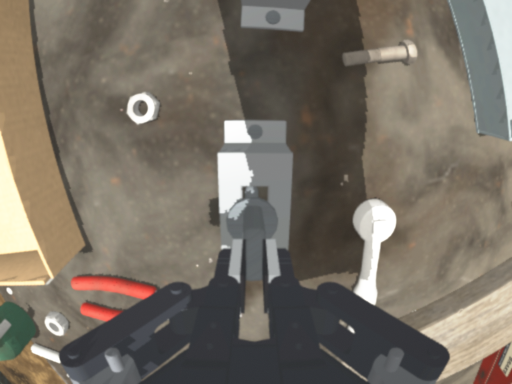

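>>> servo_tool(commands=[[0, -0.8, 0.8, 0, 0], [0, 0, 0, -3, 0], [0, 0, 0, -3, 0], [0, 0, 0, -3, 0], [0, 0, 0, -3, 0]])

```text
clock: 8.68
eef_pos: [0.6527, -0.0282, 0.0892]
tool_rot: [0.117, 0.993, -0.0, 0.0]
ft_force: [-0.5, 0.3, -2.4]
grip_width: 0.0092
grasp_force: 58.6
```

>>> servo_tool(commands=[[0, 0, 0, -6, 0], [0, 0, 0, -6, 0], [0, 0, 0, -8, 0], [0, 0, 0, -15, 0], [0, 0, 0, -35, 0], [0, 0, 0, -35, 0], [0, 0, 0, 0, 0]])

```text
clock: 9.55
eef_pos: [0.6553, -0.0283, 0.1987]
tool_rot: [0.117, 0.993, 0.0, 0.005]
ft_force: [0.9, -0.1, -2.8]
grip_width: 0.0093
grasp_force: 58.7
```

Run:
```python
from h import *
np.set_printoptions(precision=4,suppress=True)
o=status.get_obs();im,d=viewer.camera("wrist")
print(o["clock"],o["ft_force"],o["grip_width"],yaw(o["tool_rot"]),o["eef_pos"],plan([.511,-.307,.19]))
P=wcloud(d,o);n=(np.hypot(P[...,0]-.653,P[...,1]+.031)<.08)&(d>0);q=P[n]
print(rect(q,.04,.0545))
```

```text
9.55 [ 0.8552 -0.1254 -2.8099] 0.009278313748446905 166.60228882609218 [ 0.6553 -0.0283  0.1987] [  74.4139 -304.3195    5.317 ]
(2647, (650.5448608398438, -27.501869201660156), (50.145755767822266, 93.5401611328125), 75.77416229248047)
```

>>> servo_tool(commands=[[0, 4, -17, 0, 0], [0, 9, -37, 1, 0], [0, 10, -42, 1, 0], [0, 10, -42, 1, 0], [0, 10, -42, 1, 0], [0, 10, -42, 1, 0], [0, 10, -42, 0, 0], [0, 8, -28, 0, 0], [0, 3, -12, 0, 0], [0, 0, 0, 0, 0], [0, 0, 0, 0, 0]])

```text
clock: 10.98
eef_pos: [0.5105, -0.3057, 0.1884]
tool_rot: [0.116, 0.993, 0.0, -0.0]
ft_force: [0.1, 0.4, -3.0]
grip_width: 0.009
grasp_force: 58.8
```

>>> servo_tool(commands=[[0, 0, 0, 25, 0], [0, 0, 0, 30, 0], [0, 0, 0, 30, 0], [0, 0, 0, 25, 0], [0, 0, 0, 15, 0], [0, 0, 0, 8, 0], [0, 0, 0, 0, 0]])

```text
clock: 11.85
eef_pos: [0.5105, -0.3064, 0.0558]
tool_rot: [0.116, 0.993, 0.0, -0.0]
ft_force: [0.1, -0.3, -1.7]
grip_width: 0.0093
grasp_force: 58.8
```

>>> servo_tool(commands=[[0, 0, 0, 2, 0], [0, 0, 0, 1.5, 0], [0, 0, 0, 0, 0], [20, 0, 0, 0, 0], [30, 0, 0, 0, 0], [45, 0, 0, 0, 0], [60, 0, 0, 0, 0], [75, 0, 0, 0, 0], [85, 0, 0, 0, 0], [85, 0, 0, 0, 0], [85, 0, 0, -10, 0], [85, 0, 0, -30, 0], [85, 0, 0, -40, 0], [85, 0, 0, -50, 0], [85, 0, 0, 0, 0]])

```text
clock: 13.72
eef_pos: [0.5132, -0.3085, 0.1885]
tool_rot: [0.117, 0.993, -0.002, 0.005]
ft_force: [-0.2, -0.6, 0.3]
grip_width: 0.0848
grasp_force: 0.0
```

Run:
```python
from h import *
np.set_printoptions(precision=4,suppress=True)
o=status.get_obs();im,d=viewer.camera("wrist");cv2.imwrite("pics/w4.png",im[...,::-1])
print(o["clock"],o["joint_pos"],o["ft_force"],o["grip_width"],yaw(o["tool_rot"]),o["eef_pos"])
im,d=viewer.camera("top");P=cloud(d,viewer.get_calibration("top"))
for s in viewer.masks_of("top","bracket_top")[:2]:
    q=P[s["mask"]&(d>0)];print(s["p"],rect(q,.04,.06))
```

```text
13.725 [-0.5412  0.4366  0.2381  1.361   0.     -0.3075] [-0.1737 -0.6027  0.3457] 0.08480084072699261 166.6064155679488 [ 0.5132 -0.3085  0.1885]
0.64 (460, (652.42578125, -28.645153045654297), (49.9595947265625, 97.37261962890625), 76.03775787353516)
```

View pics/w4.png

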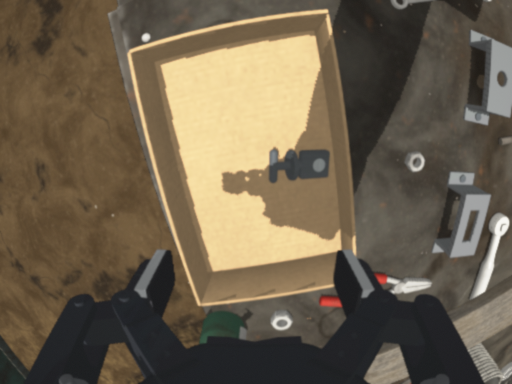

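>>> servo_tool(commands=[[85, -4, 17, 0, 0], [85, -9, 38, 0, 0], [85, -10, 43, 0, 0], [85, -10, 43, 0, 0], [85, -10, 43, 0, 0], [85, -10, 43, 0, 0], [85, -10, 42, 0, 0], [85, -6, 26, 0, 0], [85, -2, 10, 0, 0], [85, 0, 0, 0, 0], [85, 0, 0, 0, 0]])

```text
clock: 15.25
eef_pos: [0.6494, -0.0274, 0.182]
tool_rot: [0.117, 0.993, -0.0, -0.0]
ft_force: [0.1, 0.1, -0.4]
grip_width: 0.0851
grasp_force: 0.0
```

Run:
```python
from h import *
np.set_printoptions(precision=4,suppress=True)
o=status.get_obs();im,d=viewer.camera("wrist")
print(o["clock"],yaw(o["tool_rot"]),o["eef_pos"])
P=wcloud(d,o);n=(np.hypot(P[...,0]-.653,P[...,1]+.031)<.08)&(d>0);q=P[n]
r=rect(q,.04,.0545);print(r,plan([r[1][0]/1e3,r[1][1]/1e3,.032]))
```

```text
15.25 166.53894135422206 [ 0.6494 -0.0274  0.182 ]
(3489, (652.485107421875, -28.17901611328125), (50.41776657104492, 96.8301010131836), 76.24726867675781) [ -3.1127   0.2036 150.2517]
```

>>> servo_tool(commands=[[85, -3, 0, 30, 0], [85, 0, 0, 40, 0], [85, 0, 0, 40, 0], [85, 0, 0, 25, 0], [85, 0, 0, 10, 0], [85, 0, 0, 5, 0], [85, 0, 0, 0, 0], [60, 0, 0, 0, 0], [50, 0, 0, 0, 0], [40, 0, 0, 0, 0], [40, 0, 0, 0, 0], [40, 0, 0, 0, 0], [40, 0, 0, 0, 0]])

```text
clock: 16.92
eef_pos: [0.6529, -0.0272, 0.0323]
tool_rot: [0.117, 0.993, 0.0, -0.0]
ft_force: [-0.6, -1.1, -0.4]
grip_width: 0.0396
grasp_force: 0.0
```

Run:
```python
from h import *
np.set_printoptions(precision=4,suppress=True)
o=status.get_obs();im,d=viewer.camera("wrist");cv2.imwrite("pics/w5.png",im[...,::-1])
print(o["clock"],o["grip_width"],o["grasp_force"],o["eef_pos"])
P=wcloud(d,o);n=(np.hypot(P[...,0]-.653,P[...,1]+.031)<.08)&(d>0);q=P[n];print(rect(q,.04,.0545),np.histogram(q[:,2],np.arange(0,.08,.005)))
```

```text
16.925 0.03959763178417323 0.0 [ 0.6529 -0.0272  0.0323]
(10257, (652.7587280273438, -27.971790313720703), (50.30837631225586, 97.45519256591797), 76.3122329711914) (array([9656, 1345,  232,  176,  113,  151,  154,  167,  218, 5364, 4675,
         15,  137,  304,  340]), array([0.   , 0.005, 0.01 , 0.015, 0.02 , 0.025, 0.03 , 0.035, 0.04 ,
       0.045, 0.05 , 0.055, 0.06 , 0.065, 0.07 , 0.075]))
```

View pics/w5.png

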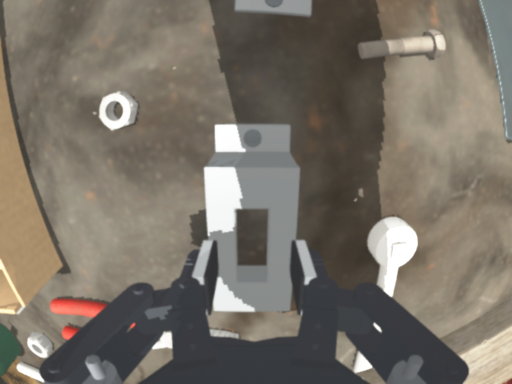

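Run:
```python
from h import *
np.set_printoptions(precision=1,suppress=True)
o=status.get_obs();im,d=viewer.camera("wrist")
P=wcloud(d,o);T=1000*Ro.from_quat(o["tool_rot"]).inv().apply((P-o["eef_pos"]).reshape(-1,3)).reshape(P.shape)
for r in (230,242,250,260,270,285,300):
    print(r,[ (c,*np.round(T[r,c]).astype(int)) for c in list(range(190,226,5))+list(range(285,320,5))])
```

```text
230 [(190, np.int64(-12), np.int64(-48), np.int64(32)), (195, np.int64(-12), np.int64(-44), np.int64(32)), (200, np.int64(-13), np.int64(-40), np.int64(33)), (205, np.int64(-13), np.int64(-36), np.int64(33)), (210, np.int64(12), np.int64(-24), np.int64(-18)), (215, np.int64(11), np.int64(-21), np.int64(-17)), (220, np.int64(12), np.int64(-19), np.int64(-18)), (225, np.int64(12), np.int64(-16), np.int64(-18)), (285, np.int64(12), np.int64(18), np.int64(-18)), (290, np.int64(11), np.int64(21), np.int64(-17)), (295, np.int64(12), np.int64(24), np.int64(-18)), (300, np.int64(-12), np.int64(35), np.int64(32)), (305, np.int64(-12), np.int64(39), np.int64(32)), (310, np.int64(-13), np.int64(43), np.int64(33)), (315, np.int64(-13), np.int64(47), np.int64(32))]
242 [(190, np.int64(-23), np.int64(-49), np.int64(32)), (195, np.int64(-22), np.int64(-45), np.int64(31)), (200, np.int64(-23), np.int64(-41), np.int64(32)), (205, np.int64(12), np.int64(-25), np.int64(-32)), (210, np.int64(12), np.int64(-22), np.int64(-33)), (215, np.int64(12), np.int64(-20), np.int64(-33)), (220, np.int64(4), np.int6
[... 3531 characters left out ...]
t64(13), np.int64(-22), np.int64(-81)), (200, np.int64(14), np.int64(-20), np.int64(-82)), (205, np.int64(-1), np.int64(-21), np.int64(-64)), (210, np.int64(-2), np.int64(-19), np.int64(-62)), (215, np.int64(-39), np.int64(-25), np.int64(-18)), (220, np.int64(-39), np.int64(-21), np.int64(-18)), (225, np.int64(-39), np.int64(-18), np.int64(-18)), (285, np.int64(-39), np.int64(20), np.int64(-18)), (290, np.int64(-38), np.int64(24), np.int64(-18)), (295, np.int64(-8), np.int64(20), np.int64(-55)), (300, np.int64(-1), np.int64(21), np.int64(-64)), (305, np.int64(14), np.int64(19), np.int64(-82)), (310, np.int64(13), np.int64(21), np.int64(-81)), (315, np.int64(13), np.int64(23), np.int64(-81))]
```

Run:
```python
from h import *
d=np.load("w1.npy");o=dict(tool_rot=[0,0,0,1.],eef_pos=np.zeros(3))
def rep(d,cs):
    T=1000*wcloud(d,o)
    for r in range(235,305,8): print(r,[(c,*[int(v) for v in np.round(T[r,c])]) for c in cs])
rep(d,(150,160,168,340,350,360))
print("now")
im,d=viewer.camera("wrist");T=1000*wcloud(d,o);
m=(d>0)&(T[...,2]<-19.5)&(abs(T[...,1])<40);r,c=np.nonzero(m)
for lo,hi in((-40,0),(0,40)):
    k=(T[r,c,1]>lo)&(T[r,c,1]<hi);q=T[r,c][k];z=q[:,2];print(len(q),np.percentile(z,[90,97,99,100]));b=q[z>-32];print(np.round(b[np.argsort(-b[:,2])][:12],1).tolist())
print(status.get_obs()["clock"],status.get_obs()["grip_width"],status.get_obs()["ft_force"])
```

```text
235 [(150, -103, -149, 199), (160, -104, -134, 201), (168, -103, -121, 199), (340, -102, 123, 198), (350, -104, 139, 200), (360, -104, 154, 198)]
243 [(150, -117, -151, 199), (160, -116, -135, 198), (168, -115, -123, 199), (340, -115, 124, 198), (350, -117, 140, 200), (360, -117, 156, 199)]
251 [(150, -99, -131, 145), (160, 13, -46, -44), (168, 12, -42, -43), (340, 12, 43, -42), (350, 13, 48, -45), (360, -130, 158, 198)]
259 [(150, 7, -52, -44), (160, 12, -44, -51), (168, 9, -42, -45), (340, 9, 43, -45), (350, 12, 46, -51), (360, 8, 54, -46)]
267 [(150, 12, -47, -59), (160, 12, -42, -58), (168, 5, -42, -47), (340, 5, 43, -47), (350, 12, 44, -58), (360, 13, 48, -59)]
275 [(150, 12, -45, -65), (160, 9, -42, -60), (168, 2, -42, -50), (340, 2, 43, -50), (350, 11, 43, -64), (360, 12, 47, -65)]
283 [(150, 13, -42, -72), (160, 5, -42, -61), (168, -1, -42, -52), (340, -1, 43, -52), (350, 8, 43, -65), (360, 13, 45, -72)]
291 [(150, 11, -42, -75), (160, 3, -42, -64), (168, -6, -42, -52), (340, -5, 43, -53), (350, 5, 43, -67), (360, 12, 43, -77)]
299 [(150, 6, -43, -74), (160, 0, -42, -66), (168, -9, -42, -55), (340, -9, 43, -56), (350, 1, 43, -68), (360, 7, 44, -76)]
now
8468 [-53.7845579  -38.35152815 -32.71514815 -19.54897901]
[[31.6, -2.6, -19.5], [42.7, -19.2, -19.6], [40.5, -14.5, -19.7], [8.5, -15.6, -19.8], [47.5, -2.5, -19.9], [7.2, -19.5, -25.7], [7.0, -19.5, -26.4], [6.0, -19.5, -27.0], [5.5, -19.5, -27.0], [2.9, -19.6, -27.0], [7.0, -19.4, -27.6], [4.5, -19.5, -27.6]]
8404 [-53.63670276 -38.70424723 -33.03559121 -19.60755444]
[[31.1, 8.5, -19.6], [48.0, 18.6, -19.6], [37.2, 22.7, -19.6], [31.6, 8.0, -19.7], [44.3, 14.0, -19.9], [6.8, 20.7, -26.1], [7.4, 20.7, -26.1], [6.0, 20.6, -26.9], [6.6, 20.6, -27.0], [5.7, 20.6, -27.6], [3.4, 20.7, -27.9], [4.2, 20.6, -28.3]]
17.075 0.040090116614084244 [-0.49624319 -0.25501006  0.05868895]
```

>>> servo_tool(commands=[[60, 0, 0, 0, 0], [85, 0, 0, 0, 0], [85, 0, 0, 0, 0], [85, 0, 0, 0, 0], [85, 0, 0, 10, 0], [85, 0, 0, 10, 0], [85, 0, 0, 5, 0], [85, 0, 0, 2, 0], [85, 0, 0, 0, 0]])

```text
clock: 18.2
eef_pos: [0.6528, -0.0272, 0.0051]
tool_rot: [0.117, 0.993, -0.0, -0.0]
ft_force: [0.3, -0.8, 0.5]
grip_width: 0.0849
grasp_force: 0.0
```

>>> servo_tool(commands=[[70, 0, 0, 0, 0], [60, 0, 0, 0, 0], [50, 0, 0, 0, 0], [40, 0, 0, 0, 0], [30, 0, 0, 0, 0], [30, 0, 0, 0, 0], [30, 0, 0, 0, 0]])

```text
clock: 19.08
eef_pos: [0.6532, -0.0275, 0.0061]
tool_rot: [0.117, 0.993, -0.0, 0.0]
ft_force: [-2.7, -1.5, 5.9]
grip_width: 0.0486
grasp_force: 63.6
```

>>> servo_tool(commands=[[30, 0, 0, -5, 0], [30, 0, 0, -15, 0], [30, 0, 0, -30, 0], [30, 0, 0, -40, 0], [30, 0, 0, -30, 0], [30, 0, 0, -15, 0], [30, 0, 0, 0, 0], [30, 0, 0, 0, 0]])

```text
clock: 20.08
eef_pos: [0.6518, -0.0271, 0.1384]
tool_rot: [0.117, 0.993, -0.0, -0.002]
ft_force: [-0.9, -0.4, -4.1]
grip_width: 0.0484
grasp_force: 63.0
```

Run:
```python
from h import *
np.set_printoptions(precision=4,suppress=True)
o=status.get_obs();im,d=viewer.camera("wrist");cv2.imwrite("pics/w6.png",im[...,::-1])
print(o["clock"],o["ft_force"],o["grip_width"],o["grasp_force"],yaw(o["tool_rot"]),o["eef_pos"],plan([.495,.290,.14]))
```

```text
20.075 [-0.8861 -0.4071 -4.0794] 0.048439310670069714 62.98094630241394 166.60563355544053 [ 0.6518 -0.0271  0.1384] [225.7821 272.1745  -1.1787]
```

View pics/w6.png

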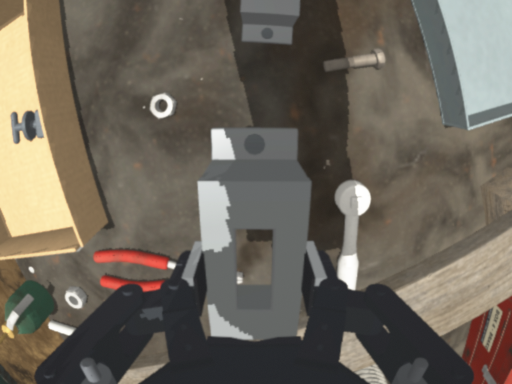

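>>> servo_tool(commands=[[30, 12, 15, 0, 0], [30, 24, 29, 0, 0], [30, 30, 36, 0, 0], [30, 30, 36, 0, 0], [30, 30, 36, 0, 0], [30, 30, 36, 0, 0], [30, 30, 36, 0, 0], [30, 24, 29, 0, 0], [30, 12, 14, 0, 0], [30, 4, 5, 0, 0], [30, 0, 0, 0, 0], [30, 0, 0, 0, 0]])

```text
clock: 21.62
eef_pos: [0.4966, 0.2887, 0.1402]
tool_rot: [0.118, 0.993, -0.0, 0.0]
ft_force: [0.0, -0.5, -3.8]
grip_width: 0.0486
grasp_force: 63.0
```

>>> servo_tool(commands=[[30, 0, 0, 25, 0], [30, 0, 0, 35, 0], [30, 0, 0, 35, 0], [30, 0, 0, 20, 0], [30, 0, 0, 8, 0], [30, 0, 0, 4, 0], [30, 0, 0, 0, 0]])

```text
clock: 22.5
eef_pos: [0.4968, 0.2898, 0.014]
tool_rot: [0.117, 0.993, 0.0, 0.001]
ft_force: [-0.1, -0.5, -4.0]
grip_width: 0.0485
grasp_force: 62.9
```

>>> servo_tool(commands=[[30, 0, 0, 2.5, 0], [30, 0, 0, 2, 0], [30, 0, 0, 0, 0], [55, 0, 0, 0, 0], [65, 0, 0, 0, 0], [75, 0, 0, 0, 0], [85, 0, 0, 0, 0], [85, 0, 0, 0, 0], [85, 0, 0, -10, 0], [85, 0, 0, -30, 0], [85, 0, 0, -50, 0], [85, 0, 0, -50, 0], [85, 0, 0, -40, 0], [85, 0, 0, 0, 0], [85, 0, 0, 0, 0]])

```text
clock: 24.38
eef_pos: [0.4958, 0.2897, 0.1889]
tool_rot: [0.117, 0.993, 0.0, 0.0]
ft_force: [0.1, 0.1, -0.1]
grip_width: 0.0852
grasp_force: 0.0
```

Run:
```python
from h import *
o=status.get_obs();im,d=viewer.camera("wrist");t,_=viewer.camera("top");cv2.imwrite("pics/w7.png",np.vstack([im[60:340],t[100:320]])[...,::-1])
P=wcloud(d,o);n=(np.hypot(P[...,0]-.497,P[...,1]-.29)<.085)&(d>0)
print(o["clock"],o["eef_pos"],o["ft_force"],rect(P[n],.045,.06))
```

```text
24.375 [0.4958306  0.28965268 0.18886754] [ 0.12134814  0.12177262 -0.10713784] (3362, (495.64727783203125, 290.37506103515625), (50.405330657958984, 96.49547576904297), 76.13138580322266)
```

View pics/w7.png

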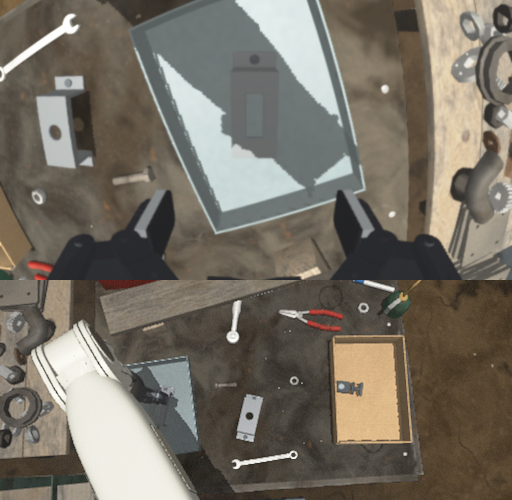

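The bracket stands in the pan at about (105, 253) in the upper crop. In the lower crop the hook lies in the carton at (387, 350) and the round-hole bracket is where it was, so I'm handing in.

```bash
python3 -c "
from h import *
print(bot.job_done())"
```

```text
the job is handed in; nothing more can be done
None
```

I handed the job in at about 24 s: the hook is in the carton, the slotted bracket is standing in the steel pan, and the round-hole bracket was left untouched.

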